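Snap the bed scraper onto its tether eye

TASK

Put the orange bed scraper back on its tether: pick it up, press the sprung brass gate of its snap hook against the near bar of the yellow steel eye on the grey plate until the bar is inside the hook and the gate springs shut behind it, then give it a tug back of about 8 N so that the shut gate bears on the bar. Leave the scraper clipped on and lying flat on the bench, never load the hook and eye with more than 20 N, and leave the other things on the bench where they are.

Things in the scene. Friction and masses are not known exactly. Their poses are not given: they have to be found in the camera images.
- scraper: Bed scraper 207 mm long, 0.18 kg, lying flat. Origin: centre of the handle's underside; x along the tool to the hook's mouth, y to its nose side, z up. Orange handle: x -45 to 45, 20 wide, 24 high, flat sides, gripped across y from above. Blade behind it 46 wide, 3 thick, to x = -94. Ahead of it, x 56 to 113, the flat steel snap hook, 6 to 18 mm above the underside. Axes of mouth and throat are the same.
- throat (a point): Middle of the front face of the hook's spine, x = 64, y = 0, z = 12 in the scraper's frame: here the bar bottoms, its centre then at x = 68. Hinge arm: y -36 to -28, out to x = 102. Nose arm: y 7 to 15, out to x = 103, then flared outward to x = 113, y = 20.
- mouth (a point): Where the bar should meet the gate: x = 95, y = 0, z = 12 in the scraper's frame, on the axis of the shut gate, 31 mm ahead of throat. The mouth faces +x. Keep the bar's centre within y = -2 to 2 of this point; nearer the hinge (y below -3) the gate must swing further and the bar may jam in the throat before the gate is free.
- gate (a joint): Angle of the brass gate, rad: 0 shut against its stop (cannot swing outward), grows inward to 1.05. Round bar 6 thick; hinge at x = 95, y = -28 in the scraper's frame; shut it runs along y to y = 6. Its spring yields at about 3 N and takes about 8 N near the end (squeezed between gate and nose more than the net push shows). It snaps shut past the bar at about 0.8 rad, bar centre at x = 72, 4 mm before bottoming. Pulled back, the bar rests on the shut gate at x = 88.
- eye: Fixed tether eye, left or right: grey plate 82 x 60 x 4 (x -16 to 66, y -30 to 30) carrying a yellow inverted U of 8 mm round bar, 48 high, bars 50 apart along x, y = 0. Origin: on the bench; x is the way the hook is pressed on, z up. The U is clamped hard in a slot along x and the pose does not tell where: its near bar stands at x = -8 to 8. Opening free 4 to 40 mm above the bench: scraper's underside 0 to 20 mm up.
- rod_stand: Fixed fixture, not needed: two yellow printed blocks 55 mm high, 90 mm apart along y, with a 10 mm steel rod along y and a green slide. Origin on the bench, 20 mm in front of the rod. It stands on the side where the eye is not.
- spool: Black spool with blue filament lying flat, 160 diameter, 60 high; origin centre of its underside. Leave alone.
- glue: Yellow standing glue stick with pale top, 28 diameter, 90 high; origin centre of its underside. Leave alone.
- bracket: Green printed U bracket 60 x 50 x 30; origin centre of its underside. Leave alone.
- screwdriver: Screwdriver with orange handle, lying, about 200 long, along x. Leave alone.
- mallet: Black rubber mallet, head 64 diameter and 100 long along y, wooden handle 215 long to -x; origin on the bench under the head. Leave alone.
- display: Green circuit board with a display, 60 x 100 x 24; origin centre of its underside. Leave alone.
- jar: Clear jar with black cap, 52 diameter, 60 high; origin centre of its underside. Leave alone.
Things that resemble listed ones, but are neither listed nor needed, are in the scene too. What is shaped like the scraper but pink is not meant.

How it is judged:
By the outcome, as a careful person would: the job done as asked, in the order asked, and still so for the second after the job is handed in, with the robot touching nothing.
It also fails if it takes over 61 s, if anything falls off the work surface, if the arm or the gripper's body presses on something with over 40 N, if the wrist force passes 120 N, or if a joint passes its speed limit or range.

ROBOT

A 6-joint arm with a two-finger parallel gripper is mounted at the origin on the work surface. World frame = base frame: x ahead of the robot, y to its left, z up, the work surface at z = 0. Lengths are in mm, angles in rad, forces in N, time in s.
With the tool pointing down it reaches from about 275 to 750 mm from the base axis. Payload 10.2 kg.
Tool frame: the origin (TCP) lies at the very end of the fingers, on their centre line; the grasp point (between the pads) lies 19 mm behind it; z points along the fingers, y is the direction in which the jaws open and shut (so a half turn about z gives the same grasp; the last joint's range is limited). The gripper opens to 88 mm and grips with 3 to 60 N. Pads are 18 mm wide; open, the fingers measure 123 mm over their backs; the gripper's body (75 mm by 187 mm) begins 45 mm behind the grasp point.
Start: joints at [-1.56, 0.313, 1.498, -0, 1.331, -0.223], TCP at [121.616, -510.726, 238.72] pointing down, gripper open.
Joint ranges: [-2.94, 2.94], [-0.97, 2.17], [0.19, 2.56], [-1.23, 4.37], [0.02, 3.11], [-2.88, 2.88]. Speed limits (rad/s): [2.39, 2.39, 3.01, 3.14, 3.14, 3.14].

INTERFACE

Orientations are given as a unit quaternion [w, x, y, z].
In Python, from plant import state, get_image, camera_info, sign_off, boxes_of, regions_of, landmark_of gives the robot as it stands.
- The arm moves only by the tool carry_out, never from a script. Its argument "series" is a list that holds one entry, the list of rows, each a list of 7 numbers: the shift along the tool's x, y, z in mm, then the turn, a rotation vector about the tool's x, y, z in degrees, then the closure, from -1 (fully open) to 1 (shut). A call has 1 to 20 rows; each row shifts and turns the pose as measured when the row begins, along the tool's axes as they then stand; what a row does not reach is not made up. A row lasts 1/10 s, in which the tool goes at most 50 mm and 8.59 degrees, less where a joint would pass 70% of its speed; a pose out of reach is approached as far as the arm can. A call is refused whole if a number of a shift passes 50 or a number of a turn 8.59, either way. A call with a gripper value outside its range is refused whole. The fingers move at their own pace and stop on an object; the grip force is fixed at half the most. Time passes only in rows, so rows that do not move let the fingers close. It gives the time, the measured TCP pose, the force and the opening at its end, in the units of the state.
- state(): the state, without advancing time (a new reading comes with each control period).
- get_image(name): name is "side" or "top"; returns (picture, depth): 480x640x3 uint8, red, green, blue; 480x640 float32, mm along the optical axis (not along the pixel's ray), 0 where there is no reading.
- camera_info(name): a dict with "fx", "fy", "cx", "cy" (pixels), "view" (4x4, takes a point from world to camera coordinates). Camera axes: x right, y down, z forward; pixel columns grow to the right and rows downward; lengths in mm; the calibration is good to about 2 mm. A picture is of the moment at which its call begins. camera_info takes no time and is no camera call.
- sign_off(): hands the job in, once; it reports no verdict.
Trained networks look in the newest picture that a camera, given by its name, has taken for a name from the list of things; names that differ only in an ending like _2 or _b are one class to them, and where a whole thing is asked for, a point or a joint stands for the part that bears it (a point fixed in the world has none). Each returns a list of dicts, best first, with "conf" (0 to 1); they miss things now and then, are a little off and sometimes report something else, mostly with a low value. They report only what shows in the picture. A call takes as long as a camera call. They do not tell look-alikes from the thing itself.
- boxes_of(camera, target): "extent" ([centre column, centre row, width, height] in pixels, round what is visible of it).
- regions_of(camera, target): "region" (480x640 bool, what is visible of it) and "extent" ([centre column, centre row, width, height] in pixels, round what is visible of it).
- landmark_of(camera, target): "xy" ([column, row] in pixels: a listed point, or the origin of a listed thing).
The state is a dict: "clock": time; "q": joint angles; "joint_velocities": joint speeds; "joint_efforts": joint torques, N m; "tcp_pos": TCP position; "orientation": TCP orientation; "contact_force": force on the tool from outside, world axes, zero at the start; "torque": the same for the moment, N m; "gripper_width": opening from 0.0 (shut) to 1.0 (fully open).
Only numpy, scipy, OpenCV 4.12 (cv2) and the standard library are available. Lean on these libraries where they do the work, as an engineer would, in place of code of your own. Each camera call takes 0.05 s, during which the arm holds its last target. There are 200 camera calls.

## Working session

There is one attempt and no reset: what is moved stays moved. The work goes in short steps, Python scripts to look and compute and a tool call to move; the robot and the scene stay as the last step left them, time stands still between calls to the robot, and variables do not carry over. Pictures are saved under pics/ and viewed, about 8 in all and at most 12, crops included, and the job is handed in when it is done.

Besides the shell and the picture viewer there is one more tool, called by a JSON object that holds its "api" and its "payload". carry_out: Moves the arm, as the interface text tells. Its arguments: {"type":"object","properties":{"series":{"type":"array","items":{"type":"array","items":{"type":"array","items":{"type":"number"}}}}},"required":["series"]}

```bash
mkdir -p pics; ls; cat > h.py <<'E'
import numpy as np, cv2
from plant import *
def pw(cam,u,v,depth):
    c=camera_info(cam); p=np.array([(u-c['cx'])/c['fx']*depth,(v-c['cy'])/c['fy']*depth,depth,1])
    return (np.linalg.inv(np.array(c['view']))@p)[:3]
def ray(cam,u,v,z):
    a=pw(cam,u,v,100.);b=pw(cam,u,v,1000.); t=(z-a[2])/(b[2]-a[2]); return a+t*(b-a)
def proj(cam,P):
    c=camera_info(cam); p=np.array(c['view'])@np.r_[P,1]; return c['fx']*p[0]/p[2]+c['cx'],c['fy']*p[1]/p[2]+c['cy']
def cloud(cam,D):
    c=camera_info(cam); v,u=np.mgrid[:480,:640]
    p=np.stack([(u-c['cx'])/c['fx']*D,(v-c['cy'])/c['fy']*D,D,np.ones_like(D)],-1)
    return (p@np.linalg.inv(np.array(c['view'])).T)[...,:3]
def save(n,im): cv2.imwrite('pics/'+n+'.png',np.ascontiguousarray(im[...,::-1]))
E
python3 - <<'E'
from h import *
for c in('top','side'):
    im,D=get_image(c); save(c+'0',im); np.savez('/tmp/'+c+'0',im=im,D=D)
    print(c,np.round(camera_info(c)['view'],3).tolist(),camera_info(c)['fx'])
    for t in('scraper','eye'):
        print(t,[(np.round(b['extent']).tolist(),round(b['conf'],2)) for b in boxes_of(c,t)])
    for t in('scraper','throat','mouth','eye'):
        print(t,[(np.round(b['xy'],1).tolist(),round(b['conf'],2)) for b in landmark_of(c,t)])
print(state())
E
```

```text
pics
top [[0.005, -1.0, -0.012, 20.215], [-0.982, -0.002, -0.188, 542.342], [0.188, 0.012, -0.982, 1166.047], [0.0, 0.0, 0.0, 1.0]] 446.2363246496399
scraper [([340.0, 274.0, 42.0, 74.0], 0.82), ([270.0, 265.0, 52.0, 70.0], 0.67)]
eye [([396.0, 208.0, 28.0, 29.0], 0.65)]
scraper [([338.6, 280.4], 0.87), ([270.7, 258.1], 0.86)]
throat [([347.2, 251.3], 0.8), ([458.7, 320.8], 0.74), ([280.7, 276.3], 0.67), ([245.6, 212.5], 0.61)]
mouth [([350.6, 244.3], 0.9), ([289.4, 289.0], 0.6)]
eye [([401.0, 216.3], 0.73), ([349.4, 254.5], 0.36)]
side [[-0.95, -0.312, 0.017, 526.796], [-0.179, 0.501, -0.847, 126.67], [0.256, -0.807, -0.532, 974.96], [0.0, 0.0, 0.0, 1.0]] 454.527629946613
scraper [([343.0, 294.0, 98.0, 31.0], 0.91), ([378.0, 254.0, 74.0, 41.0], 0.57), ([251.0, 294.0, 41.0, 51.0], 0.21)]
eye [([327.0, 208.0, 34.0, 17.0], 0.95), ([441.0, 205.0, 14.0, 23.0], 0.48)]
scraper [([337.7, 297.1], 0.91), ([443.8, 204.3], 0.7), ([364.6, 176.9], 0.65), ([380.4, 256.1], 0.62), ([331.9, 212.7], 0.52)]
throat [([371.9, 286.0], 0.74)]
mouth [([346.6, 240.4], 0.98), ([379.8, 284.8], 0.78)]
eye [([330.6, 213.1], 0.92), ([347.6, 236.6], 0.65)]
{'clock': 0.7, 'q': array([-1.56040128e+00,  3.12922283e-01,  1.49770920e+00, -2.63393126e-05,
        1.33102657e+00, -2.23369283e-01]), 'joint_velocities': array([-1.24635651e-03,  2.04283447e-04, -2.30682614e-03,  1.68459063e-05,
       -9.94205930e-04,  1.05824371e-04]), 'joint_efforts': array([ 5.54105354e-04, -4.02043641e+01, -2.52394241e+01,  6.96148630e-02,
        3.19089240e-02,  4.76329973e-06]), 'tcp_pos': array([ 121.60905607, -510.71664841,  238.70530227]), 'orientation': array([-3.38713596e-05,  9.93176687e-01,  1.16619323e-01, -9.24512283e-06]), 'contact_force': array([-0.10871631, -0.25675612,  0.49096565]), 'torque': array([-0.00494171,  0.02652663, -0.00076217]), 'gripper_width': 0.998172129270655}
```

View pics/top0.png

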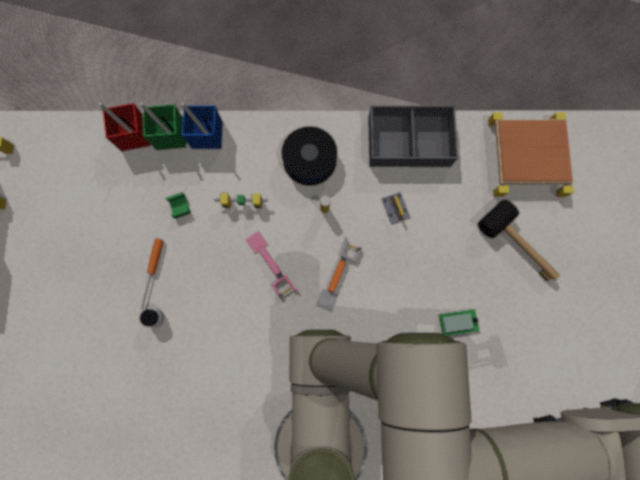

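View pics/side0.png

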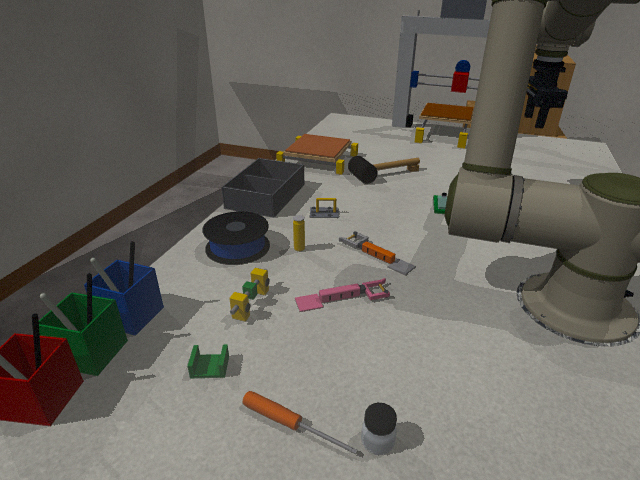

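Candidates for the scraper (top view): orange at (338,280), pink look-alike at (268,262), orange screwdriver handle at (155,256). By colour and shape I choose (338,280). The eye is on the grey plate at (396,208), and the yellow rod stand at (240,200) is not meant.

```bash
python3 - <<'E'
from h import *
T=np.load('/tmp/top0.npz');S=np.load('/tmp/side0.npz')
def col(im,lo,hi): return cv2.inRange(cv2.cvtColor(im,cv2.COLOR_RGB2HSV),lo,hi)>0
def line(P):
    m=P.mean(0); u,s,v=np.linalg.svd(P-m); d=v[0]; t=(P-m)@d; w=(P-m)@v[1]
    return np.round(m,1),np.round(d,3),np.round([t.min(),t.max(),w.min(),w.max()],1)
for n,Z in(('top',T),('side',S)):
    im,D=Z['im'],Z['D'].astype(float); W=cloud(n,D)
    u,v=np.meshgrid(np.arange(640),np.arange(480))
    bs=(u>310)&(u<370)&(v>230)&(v<310) if n=='top' else (u>330)&(u<420)&(v>225)&(v<280)
    be=(u>380)&(u<412)&(v>190)&(v<225) if n=='top' else (u>305)&(u<345)&(v>193)&(v<222)
    o=bs&col(im,(5,150,90),(18,255,255)); y=be&col(im,(18,120,70),(35,255,255)); k=be&(W[...,2]<12)&(W[...,2]>2)
    for nm,m in(('orange',o),('yellow',y)):
        P=W[m&(D>0)]; print(n,nm,len(P),line(P[:,:2]),'z',np.round(np.percentile(P[:,2],[5,50,95]),1), 'px',np.round([u[m].mean(),v[m].mean()],1))
    P=W[k]; print('plate',line(P[:,:2]), cv2.minAreaRect(P[:,:2].astype(np.float32)))
    if n=='side': 
        P=W[y]; print(np.round(P[np.argsort(P[:,0])][::4]).astype(int).tolist())
tl=[(401,216.3),(330.6,213.1)]
print(ray('top',401,216.3,0),ray('side',330.6,213.1,0))
print('scr',ray('top',338.6,280.4,0),'side',ray('side',380.4,256.1,0),'mouth',ray('top',350.6,244.3,12),ray('side',346.6,240.4,12),'thr',ray('top',347.2,251.3,12))
a=cv2.resize(T['im'][185:315,310:420],None,fx=4.5,fy=4.5,interpolation=2)
b=cv2.resize(S['im'][185:280,300:425],None,fx=4.5,fy=4.5,interpolation=2)
h=600; c=np.zeros((600,1100,3),np.uint8); c[:585,:495]=a; c[:428,500:500+563]=b; save('crop',cv2.resize(c,(800,436)))
E
```

```text
top orange 170 (array([447.3, -44.1]), array([-0.923,  0.384]), array([-43.4,  44.1,  -7.5,   7.3])) z [20.1 24.1 29. ] px [336.4 275.7]
top yellow 65 (array([ 641.9, -216.8]), array([-0.953, -0.304]), array([-24.7,  27.8,  -7.2,   4.9])) z [ 2.9 46.7 50.9] px [398.2 205.6]
plate (array([ 644.4, -214.9]), array([-0.992, -0.128]), array([-52.8,  51.8, -45.5,  53.2])) ((646.2703857421875, -217.39080810546875), (87.27173614501953, 100.1500015258789), 88.96187591552734)
side orange 319 (array([447.5, -37.2]), array([-0.92 ,  0.392]), array([-57.6,  43.7, -31.4,   7.1])) z [ 5.7 21.3 25.6] px [377.3 251.3]
side yellow 104 (array([ 642.2, -213.4]), array([-0.95 , -0.312]), array([-25.5,  29.2,  -4.8,   7.6])) z [ 8.7 38.1 48.7] px [324.9 202.9]
plate (array([ 646. , -221.6]), array([-0.296,  0.955]), array([-117. ,   59.7,  -57.2,   55.8])) ((652.7251586914062, -249.14035034179688), (113.25564575195312, 176.17849731445312), 18.128171920776367)
[[614, -219, 22], [615, -222, 14], [615, -222, 43], [616, -224, 39], [617, -218, 29], [617, -221, 21], [618, -222, 46], [619, -217, 45], [621, -223, 10], [626, -219, 46], [632, -218, 45], [637, -215, 46], [642, -214, 46], [647, -210, 49], [652, -209, 46], [657, -206, 50], [661, -206, 40], [661, -207, 42], [662, -209, 35], [662, -203, 25], [663, -205, 11], [664, -206, 42], [665, -210, 15], [666, -203, 40], [666, -205, 20], [667, -208, 44]]
[ 620.8910513  -231.13751739    0.        ] [ 626.8533433  -220.15437402    0.        ]
scr [436.25356267 -51.0858071    0.        ] side [440.16384159 -47.02550311   0.        ] mouth [536.72518749 -84.87776242  12.        ] [535.08218985 -71.33966738  12.        ] thr [516.76521243 -75.13092166  12.        ]Traceback (most recent call last):
  File "<stdin>", line 23, in <module>
ValueError: could not broadcast input array from shape (428,562,3) into shape (428,563,3)
```

```bash
cat >> h.py <<'E'
def overlay(cam,im,box,f,polys):
    u0,v0,u1,v1=box; a=cv2.resize(im[v0:v1,u0:u1],None,fx=f,fy=f,interpolation=cv2.INTER_CUBIC)
    for P,c in polys:
        q=np.array([proj(cam,p) for p in P]); q=((q-[u0,v0]+.5)*f-.5).round().astype(int)
        cv2.polylines(a,[q],False,c,1)
    return a
def scr(x,y,th,z0=0):
    c,s=np.cos(th),np.sin(th)
    g=lambda L,z:[(x+c*a-s*b,y+s*a+c*b,z0+z) for a,b in L]
    return [(g([(-45,-10),(45,-10),(45,10),(-45,10),(-45,-10)],24),(0,255,255)),(g([(-94,-23),(-94,23)],3),(0,255,255)),
      (g([(56,-36),(102,-36),(102,-28),(64,-28),(64,7),(103,7),(113,12),(113,20),(103,15),(56,15),(56,-36)],18),(255,0,255))]
def eye(x,y,th):
    c,s=np.cos(th),np.sin(th)
    o=[(x,y,4),(x,y,44),(x+50*c,y+50*s,44),(x+50*c,y+50*s,4)]
    return [(o,(255,0,0))]
def pair(n,a,b):
    h=max(a.shape[0],b.shape[0]); p=lambda i:np.pad(i,((0,h-i.shape[0]),(0,4),(0,0)))
    c=np.hstack([p(a),p(b)]); k=min(1,800/c.shape[1],600/h); save(n,cv2.resize(c,None,fx=k,fy=k,interpolation=cv2.INTER_AREA))
E
python3 - <<'E'
from h import *
T=np.load('/tmp/top0.npz');S=np.load('/tmp/side0.npz')
P=scr(446.5,-43.5,np.radians(-22.6))+eye(618,-223,np.radians(18))
pair('crop',overlay('top',T['im'],(310,185,420,315),4,P),overlay('side',S['im'],(305,190,420,280),4,P))
E
```

```text
(no output)
```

View pics/crop.png

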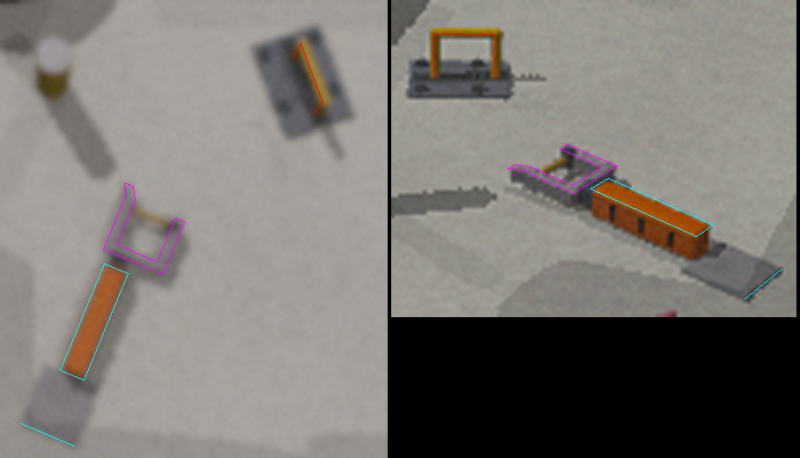

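{"api": "carry_out", "payload": {"series": [[[35, -32, 10, 0, 0, 0, -1], [35, -32, 10, 0, 0, 0, -1], [35, -32, 10, 0, 0, 0, -1], [35, -32, 10, 0, 0, 0, -1], [35, -32, 10, 0, 0, 0, -1], [35, -32, 10, 0, 0, 0, -1], [35, -32, 10, 0, 0, 0, -1], [35, -32, 10, 0, 0, 0, -1], [35, -32, 10, 0, 0, 0, -1], [35, -32, 10, 0, 0, 0, -1], [35, -32, 10, 0, 0, 0, -1], [35, -32, 10, 0, 0, 0, -1], [0, 0, 0, 0, 0, 7.2, -1], [0, 0, 0, 0, 0, 7.2, -1], [0, 0, 0, 0, 0, 7.2, -1], [0, 0, 0, 0, 0, 7.2, -1], [0, 0, 0, 0, 0, 7.2, -1]]]}}

```text
clock: 2.4
tcp_pos: [452.0, -22.8, 113.9]
orientation: [0.003, 0.978, -0.207, 0.003]
contact_force: [-0.1, 0.0, 0.1]
gripper_width: 0.997
```

```bash
cat >> h.py <<'E'
from scipy.spatial.transform import Rotation as R
def goal(x,y,z,h):
    s=state(); q=s['orientation']; r=R.from_quat([*q[1:],q[0]])
    c,n=np.cos(np.radians(h)),np.sin(np.radians(h))
    g=R.from_matrix(np.array([[c,n,0],[n,-c,0],[0,0,-1]]))
    print('t',round(s['clock'],2),'tcp',s['tcp_pos'].round(1),'F',s['contact_force'].round(1),'M',s['torque'].round(2),'w',round(s['gripper_width'],3),'q6',s['q'][5].round(2))
    X=r.as_matrix()[:,0]; print('heading',np.degrees(np.arctan2(X[1],X[0])).round(2),'shift(tool)',r.inv().apply(np.array([x,y,z])-s['tcp_pos']).round(1),'turn',(r.inv()*g).as_rotvec(degrees=True).round(2))
E
python3 -c "
from h import *
goal(446.5,-44,40,-22.6)"
```

```text
t 2.4 tcp [452.  -22.8 113.9] F [-0.1  0.   0.1] M [ 0.07 -0.05 -0.03] w 0.997 q6 1.68
heading -23.86 shift(tool) [ 3.  21.3 74.1] turn [ 0.28 -0.41 -1.26]
```

{"api": "carry_out", "payload": {"series": [[[1.5, 10.5, 25, 0.1, -0.2, -0.6, -1], [1.5, 10.5, 25, 0.1, -0.2, -0.6, -1], [0, 0, 25, 0, 0, 0, -1], [0, 0, 15, 0, 0, 0, -1], [0, 0, 0, 0, 0, 0, -1]]]}}

```text
clock: 2.9
tcp_pos: [447.9, -44.7, 22.3]
orientation: [0.001, 0.98, -0.198, 0.002]
contact_force: [-0.0, 0.0, -0.6]
gripper_width: 1.0
```

```bash
python3 -c "
from h import *
goal(446.5,-44,4,-22.6)"
```

```text
t 2.9 tcp [447.9 -44.7  22.3] F [-0.   0.  -0.6] M [ 0.01 -0.05 -0.02] w 1.0 q6 1.61
heading -22.84 shift(tool) [-1.6 -0.1 18.3] turn [ 0.05 -0.26 -0.24]
```

{"api": "carry_out", "payload": {"series": [[[-1.5, 0, 9, 0, -0.2, -0.2, -1], [0, 0, 9, 0, 0, 0, -1], [0, 0, 0, 0, 0, 0, -1], [0, 0, 0, 0, 0, 0, 1], [0, 0, 0, 0, 0, 0, 1], [0, 0, 0, 0, 0, 0, 1], [0, 0, 0, 0, 0, 0, 1], [0, 0, 0, 0, 0, 0, 1], [0, 0, 0, 0, 0, 0, 1], [0, 0, 0, 0, 0, 0, 1]]]}}

```text
clock: 3.9
tcp_pos: [448.3, -44.5, 5.8]
orientation: [0.001, 0.981, -0.196, 0.003]
contact_force: [-1.0, -0.7, -0.5]
gripper_width: 0.389
```

```bash
python3 -c "
from h import *
goal(446.5,-44,4,-22.6)"
```

```text
t 3.9 tcp [448.3 -44.5   5.8] F [-1.  -0.7 -0.5] M [0.09 0.02 0.01] w 0.389 q6 1.61
heading -22.59 shift(tool) [-1.9  0.3  1.8] turn [ 0.04 -0.35  0.01]
```

{"api": "carry_out", "payload": {"series": [[[0, 0, 0, 0, 0, 0, 1], [0, 0, 0, 0, 0, 0, 1], [0, 0, 0, 0, 0, 0, 1], [0, 0, 0, 0, 0, 0, 1], [0, 0, 0, 0, 0, 0, 1], [0, 0, 0, 0, 0, 0, 1], [0, 0, 0, 0, 0, 0, 1]]]}}

```text
clock: 4.6
tcp_pos: [448.4, -44.5, 5.9]
orientation: [0.001, 0.981, -0.196, 0.003]
contact_force: [0.1, 0.5, 1.7]
gripper_width: 0.225
```

```bash
python3 -c "
from h import *
goal(446.5,-44,16,-22.6)"
```

```text
t 4.6 tcp [448.4 -44.5   5.9] F [0.1 0.5 1.7] M [0.05 0.06 0.02] w 0.225 q6 1.61
heading -22.6 shift(tool) [ -1.8   0.3 -10.1] turn [ 0.04 -0.35  0.  ]
```

```bash
python3 -c "
from h import *
print(ray('top',438,308,15), ray('top',482,308,15),ray('top',438,335,15))
goal(489.6,-265.2,15,18)"
```

```text
[ 360.52178034 -320.42712696   15.        ] [ 361.03177229 -439.73096577   15.        ] [ 288.58491959 -316.96615891   15.        ]
t 4.6 tcp [448.4 -44.5   5.9] F [0.1 0.5 1.7] M [0.05 0.06 0.02] w 0.225 q6 1.61
heading -22.6 shift(tool) [122.9 188.   -8.2] turn [  0.16  -0.33 -40.6 ]
```

{"api": "carry_out", "payload": {"series": [[[0, 0, -5, 0, 0, 0, 1], [0, 0, -5, 0, 0, 0, 1], [17, 30, 0, 0, 0, 0, 1], [18, 31, 0, 0, 0, 0, 1], [18, 31, 0, 0, 0, 0, 1], [18, 31, 0, 0, 0, 0, 1], [18, 31, 0, 0, 0, 0, 1], [18, 31, 0, 0, 0, 0, 1], [0, 0, 0, 0, 0, -6.8, 1], [0, 0, 0, 0, 0, -6.8, 1], [0, 0, 0, 0, 0, -6.8, 1], [0, 0, 0, 0, 0, -6.8, 1], [0, 0, 0, 0, 0, -6.8, 1], [0, 0, 0, 0, 0, -6.6, 1], [0, 0, 0, 0, 0, 0, 1], [0, 0, 0, 0, 0, 0, 1]]]}}

```text
clock: 6.2
tcp_pos: [475.1, -265.1, 20.5]
orientation: [0.001, 0.986, 0.169, 0.001]
contact_force: [0.9, -0.7, -2.7]
gripper_width: 0.221
```

```bash
python3 - <<'E'
from h import *
goal(489.6,-265.2,14,18)
s=state();q=s['orientation'];X=R.from_quat([*q[1:],q[0]]).as_matrix()[:,0]
for c in('top','side'):
    im,D=get_image(c); np.savez('/tmp/'+c+'1',im=im,D=D)
T=np.load('/tmp/top1.npz');S=np.load('/tmp/side1.npz')
P=scr(*s['tcp_pos'][:2],np.arctan2(X[1],X[0]),s['tcp_pos'][2]-6)+eye(618,-223,np.radians(18))
pair('c2',overlay('top',T['im'],(380,180,460,300),5,P),overlay('side',S['im'],(295,185,430,260),5,P))
E
```

```text
t 6.2 tcp [ 475.1 -265.1   20.5] F [ 0.9 -0.7 -2.7] M [ 0.01  0.04 -0.04] w 0.221 q6 0.51
heading 19.48 shift(tool) [13.6  4.9  6.6] turn [ 0.18 -0.11  1.48]
```

View pics/c2.png

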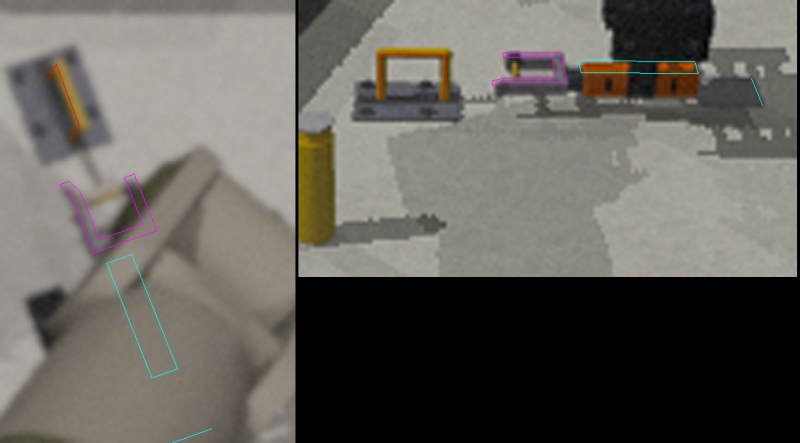

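```bash
python3 - <<'E'
from h import *
th=np.radians(18.)
for k in('0','1'):
    T=np.load(f'/tmp/top{k}.npz');im=T['im'].astype(float)
    yel=np.clip((im[...,0]+im[...,1])/2-im[...,2]-15,0,None)
    pts=[]
    for v in range(199,209):
        u=np.arange(385,412); w=yel[v,385:412]; 
        if w.sum()>60: pts.append(ray('top',(w*u).sum()/w.sum(),v,44)[:2])
    pts=np.array(pts); l=cv2.fitLine(pts.astype(np.float32),cv2.DIST_HUBER,0,.01,.01).ravel()
    print('top bar',k,len(pts),l.round(3),np.degrees(np.arctan(l[1]/l[0])).round(1))
    n=np.array([-np.sin(th),np.cos(th)]);print('lateral about 18deg axis',((pts-[618,-223])@n).round(1))
# side: near & far legs, columns at mid-height
for k in '01':
    im=np.load(f'/tmp/side{k}.npz')['im'].astype(float); yel=np.clip((im[...,0]+im[...,1])/2-im[...,2]-25,0,None)
    for nm,(a,b) in dict(far=(305,322),near=(326,342)).items():
        r=[(np.arange(a,b)*yel[v,a:b]).sum()/yel[v,a:b].sum() for v in (200,201,202,203)]
        print('side',k,nm,np.round(r,2), 'pred near',np.round(proj('side',(618,-223,25)),2),'far',np.round(proj('side',(618+50*np.cos(th),-223+50*np.sin(th),25)),2))
    u0=slice(314,332); r=[(np.arange(190,200)*yel[190:200,u]).sum()/yel[190:200,u].sum() for u in range(314,332,3)]; print('topbar rows',np.round(r,2),'pred',np.round([proj('side',(618+t*np.cos(th),-223+t*np.sin(th),44)) for t in(10,25,40)],2).tolist())
# gate in top1
im=np.load('/tmp/top1.npz')['im'].astype(float); yel=np.clip((im[...,0]+im[...,1])/2-im[...,2]-15,0,None)
b=yel[212:228,392:422].round().astype(int); print('\n'.join(' '.join('%3d'%x for x in r) for r in b))
s=state();h=np.radians(19.48);t=s['tcp_pos']
for x,y in((95,-28),(95,6),(103,7),(113,16)):
    print((x,y),np.round(proj('top',(t[0]+x*np.cos(h)-y*np.sin(h),t[1]+x*np.sin(h)+y*np.cos(h),t[2]+6)),1))
E
```

```text
top bar 0 10 [ 9.26000e-01  3.77000e-01  6.46668e+02 -2.14525e+02] 22.2
lateral about 18deg axis [-0.1  0.4  0.3 -0.6 -1.2 -1.2 -1.2 -1.3 -1.5 -1.6]
top bar 1 10 [ 9.28000e-01  3.73000e-01  6.46668e+02 -2.14510e+02] 21.9
lateral about 18deg axis [-0.2  0.5  0.3 -0.7 -1.3 -1.3 -1.2 -1.3 -1.4 -1.5]
side 0 far [316.96 316.73 316.75 316.79] pred near [334.   205.42] far [316.51 205.13]
side 0 near [334.04 334.45 334.38 334.33] pred near [334.   205.42] far [316.51 205.13]
topbar rows [   nan 198.41 198.41 198.36 198.4  198.39] pred [[330.61, 199.37], [325.33, 199.28], [320.04, 199.19]]
side 1 far [316.89 316.82 316.8  316.81] pred near [334.   205.42] far [316.51 205.13]
side 1 near [333.99 334.46 334.43 334.3 ] pred near [334.   205.42] far [316.51 205.13]
topbar rows [   nan 198.41 198.4  198.42 198.4  198.41] pred [[330.61, 199.37], [325.33, 199.28], [320.04, 199.19]]
  0   0   0   0   0   0   0  12  51  68  60  28   0   0   0   0   0   0   0   0   0   0   0   0   0   0   0   0   0   0
  0   0   0   0   0   0   0   2  40  64  63  32   0   0   0   0   0   0   0   0   0   0   0   0   0 
[... 1162 characters left out ...]
0   0   0   0   0   0   0   0   0   0   0   0   0   0   0
  0   0   0   0   0   0   0   0   0   0   0   0   0   0   0   0   0   0   0   0   0   0   0   0   0   0   0   0   0   0
  0   0   0   0   0   0   0   0   0   0   0   0   0   0   0   0   0   0   0   0   0   0   0   0   0   0   0   0   0   0
  0   0   0   0   0   0   0   0   0   0   0   0   0   0   0   0   0   0   0   0   0   0   0   0   0   0   0   0   0   0
  0   0   0   0   0   0   0   0   0   0   0   0   0   0   0   0   0   0   0   0   0   0   0   0   0   0   0   0   0   0
(95, -28) [413.6 230.4]
(95, 6) [402.2 234.3]
(103, 7) [400.8 231.8]
(113, 16) [396.5 229.5]<stdin>:19: RuntimeWarning: invalid value encountered in scalar divide
```

```bash
python3 -c "
from h import *
goal(514.6,-261.6,14,20)"
```

```text
t 6.3 tcp [ 475.2 -265.2   20.5] F [-0.5  0.1 -1.2] M [ 0.02  0.01 -0.  ] w 0.227 q6 0.51
heading 19.52 shift(tool) [38.3  9.8  6.6] turn [ 0.19 -0.11 -0.48]
```

{"api": "carry_out", "payload": {"series": [[[6, 9.8, 6.5, 0.2, -0.1, -0.5, 1], [8, 0, 0, 0, 0, 0, 1], [8, 0, 0, 0, 0, 0, 1], [8, 0, 0, 0, 0, 0, 1], [0, 0, 0, 0, 0, 0, 1], [0, 0, 0, 0, 0, 0, 1]]]}}

```text
clock: 6.9
tcp_pos: [508.6, -262.5, 14.5]
orientation: [-0.0, 0.985, 0.171, 0.0]
contact_force: [-0.7, 0.9, -2.7]
gripper_width: 0.226
```

```bash
python3 - <<'E'
from h import *
goal(514.6,-261.6,14,20)
s=state();q=s['orientation'];X=R.from_quat([*q[1:],q[0]]).as_matrix()[:,0];t=s['tcp_pos']
for c in('top','side'):
    im,D=get_image(c); np.savez('/tmp/'+c+'2',im=im,D=D)
T=np.load('/tmp/top2.npz');S=np.load('/tmp/side2.npz');h=np.arctan2(X[1],X[0])
P=scr(t[0]-2*np.cos(h),t[1]-2*np.sin(h),h,t[2]-6)+eye(618,-224,np.radians(20))
pair('c3',overlay('top',T['im'],(378,185,438,265),6,P),overlay('side',S['im'],(305,187,395,235),6,P))
E
```

```text
t 6.9 tcp [ 508.6 -262.5   14.5] F [-0.7  0.9 -2.7] M [-0.03  0.06 -0.05] w 0.226 q6 0.54
heading 19.74 shift(tool) [5.9 1.1 0.5] turn [-0.03 -0.01 -0.26]
```

View pics/c3.png

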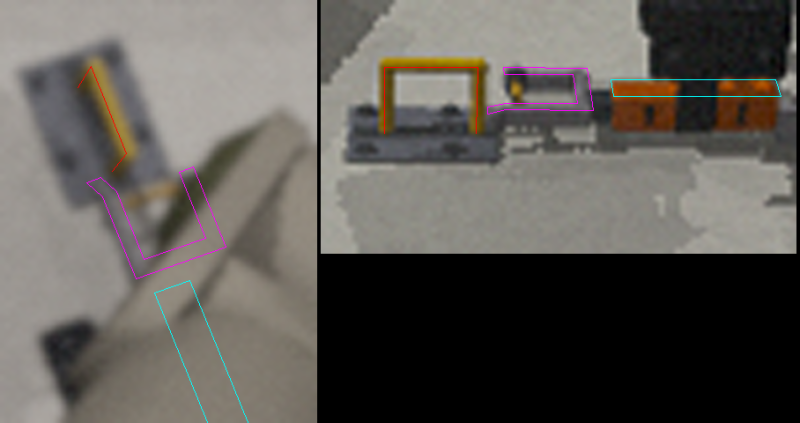

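{"api": "carry_out", "payload": {"series": [[[4, 1.2, 0, 0, 0, -0.2, 1], [4, 0, 0, 0, 0, 0, 1], [3, 0, 0, 0, 0, 0, 1], [0, 0, 0, 0, 0, 0, 1]]]}}

```text
clock: 7.4
tcp_pos: [519.8, -260.2, 14.7]
orientation: [-0.0, 0.985, 0.173, 0.0]
contact_force: [0.4, -0.1, -2.6]
gripper_width: 0.224
```

```bash
python3 -c "
from h import *
goal(514.6,-261.6,14,20)"
```

```text
t 7.4 tcp [ 519.8 -260.2   14.7] F [ 0.4 -0.1 -2.6] M [-0.04  0.   -0.06] w 0.224 q6 0.56
heading 19.89 shift(tool) [-5.4 -0.4  0.7] turn [-0.03 -0.01 -0.11]
```

{"api": "carry_out", "payload": {"series": [[[1, 0, 0, 0, 0, 0, 1], [1, 0, 0, 0, 0, 0, 1], [0, 0, 0, 0, 0, 0, 1]]]}}

```text
clock: 7.7
tcp_pos: [521.8, -259.3, 14.6]
orientation: [-0.0, 0.985, 0.173, -0.0]
contact_force: [-0.3, 0.3, -2.1]
gripper_width: 0.221
```

{"api": "carry_out", "payload": {"series": [[[1, 0, 0, 0, 0, 0, 1], [1, 0, 0, 0, 0, 0, 1], [0, 0, 0, 0, 0, 0, 1]]]}}

```text
clock: 8.0
tcp_pos: [523.4, -258.7, 14.6]
orientation: [-0.0, 0.985, 0.173, -0.001]
contact_force: [-1.3, -0.7, -1.3]
gripper_width: 0.223
```

{"api": "carry_out", "payload": {"series": [[[1, 0, 0, 0, 0, 0, 1], [0, 0, 0, 0, 0, 0, 1], [0, 0, 0, 0, 0, 0, 1]]]}}

```text
clock: 8.3
tcp_pos: [523.8, -258.6, 14.5]
orientation: [-0.001, 0.985, 0.173, -0.001]
contact_force: [-2.6, -0.7, -0.9]
gripper_width: 0.224
```

{"api": "carry_out", "payload": {"series": [[[1, 0, 0, 0, 0, 0, 1], [0, 0, 0, 0, 0, 0, 1], [0, 0, 0, 0, 0, 0, 1]]]}}

```text
clock: 8.6
tcp_pos: [524.6, -258.4, 14.5]
orientation: [-0.001, 0.985, 0.173, -0.001]
contact_force: [-2.8, -0.8, -2.0]
gripper_width: 0.228
```

{"api": "carry_out", "payload": {"series": [[[-2.5, 0, 0, 0, 0, 0, 1], [0, 0, 0, 0, 0, 0, 1], [0, 1, 0, 0, 0, 0, 1], [0, 1, 0, 0, 0, 0, 1], [0, 0, 0, 0, 0, 0, 1]]]}}

```text
clock: 9.1
tcp_pos: [523.8, -261.0, 14.7]
orientation: [-0.0, 0.985, 0.173, -0.0]
contact_force: [0.9, 0.9, -2.2]
gripper_width: 0.224
```

{"api": "carry_out", "payload": {"series": [[[0, 1, 0, 0, 0, 0, 1], [0, 0, 0, 0, 0, 0, 1], [0, 0, 0, 0, 0, 0, 1]]]}}

```text
clock: 9.4
tcp_pos: [524.1, -261.9, 14.5]
orientation: [-0.001, 0.985, 0.173, -0.0]
contact_force: [-0.1, 1.2, -1.5]
gripper_width: 0.223
```

{"api": "carry_out", "payload": {"series": [[[0, 1, 0, 0, 0, 0, 1], [0, 0, 0, 0, 0, 0, 1], [0, 0, 0, 0, 0, 0, 1]]]}}

```text
clock: 9.7
tcp_pos: [524.3, -262.2, 14.4]
orientation: [-0.001, 0.985, 0.173, -0.001]
contact_force: [-0.4, 1.0, -1.0]
gripper_width: 0.225
```

{"api": "carry_out", "payload": {"series": [[[0, 1, 0, 0, 0, 0, 1], [0, 0, 0, 0, 0, 0, 1], [0, 0, 0, 0, 0, 0, 1]]]}}

```text
clock: 10.0
tcp_pos: [524.5, -262.5, 14.2]
orientation: [-0.002, 0.985, 0.173, -0.001]
contact_force: [-0.7, 2.7, -1.8]
gripper_width: 0.221
```

{"api": "carry_out", "payload": {"series": [[[0, -1.8, 0, 0, 0, 0, 1], [0, -1.7, 0, 0, 0, 0, 1], [0, 0, 0, 0, 0, 0, 1]]]}}

```text
clock: 10.3
tcp_pos: [523.5, -259.9, 14.5]
orientation: [-0.001, 0.985, 0.173, -0.0]
contact_force: [-1.1, -0.7, -2.1]
gripper_width: 0.225
```

```bash
cat >> h.py <<'E'
def st(h=19.9):
    s=state();c,n=np.cos(np.radians(h)),np.sin(np.radians(h));t=s['tcp_pos'];f=s['contact_force']
    print('along',round(c*t[0]+n*t[1],1),'lat',round(-n*t[0]+c*t[1],1)); print('Fax',round(c*f[0]+n*f[1],1),'Flat',round(-n*f[0]+c*f[1],1),'z',t[2].round(1),'clock',s['clock'])
    goal(*t,20)
E
python3 -c "
from h import *
st()"
```

```text
along 403.8 lat -422.5
Fax -1.3 Flat -0.3 z 14.5 clock 10.3
t 10.3 tcp [ 523.5 -259.9   14.5] F [-1.1 -0.7 -2.1] M [-0.02  0.01 -0.02] w 0.225 q6 0.56
heading 19.91 shift(tool) [0. 0. 0.] turn [-0.11  0.03 -0.09]
```

{"api": "carry_out", "payload": {"series": [[[0, -1, 0, 0, 0, 0, 1], [1.5, 0, 0, 0, 0, 0, 1], [1.5, 0, 0, 0, 0, 0, 1], [1.5, 0, 0, 0, 0, 0, 1], [1.5, 0, 0, 0, 0, 0, 1], [1.5, 0, 0, 0, 0, 0, 1]]]}}

```text
clock: 10.9
tcp_pos: [529.5, -256.9, 14.4]
orientation: [-0.001, 0.985, 0.173, -0.002]
contact_force: [-4.5, -1.5, -0.9]
gripper_width: 0.225
```

```bash
python3 -c "
from h import *
st()"
```

```text
along 410.5 lat -421.8
Fax -4.8 Flat 0.1 z 14.4 clock 10.9
t 10.9 tcp [ 529.5 -256.9   14.4] F [-4.5 -1.5 -0.9] M [-0.15  0.59  0.09] w 0.225 q6 0.57
heading 19.88 shift(tool) [0. 0. 0.] turn [-0.14  0.18 -0.12]
```

Gate is opening at about 5 N. I'll press on.

{"api": "carry_out", "payload": {"series": [[[1.8, 0, 0, 0, 0, 0, 1], [1.8, 0, 0, 0, 0, 0, 1], [1.8, 0, 0, 0, 0, 0, 1], [1.8, 0, 0, 0, 0, 0, 1], [1.8, 0, 0, 0, 0, 0, 1], [1.8, 0, 0, 0, 0, 0, 1], [1.8, 0, 0, 0, 0, 0, 1]]]}}

```text
clock: 11.6
tcp_pos: [540.5, -252.6, 13.2]
orientation: [-0.002, 0.985, 0.173, -0.004]
contact_force: [-5.3, -2.9, -1.9]
gripper_width: 0.225
```

```bash
python3 -c "
from h import *
st()"
```

```text
along 422.2 lat -421.5
Fax -5.9 Flat -0.9 z 13.2 clock 11.6
t 11.6 tcp [ 540.5 -252.6   13.2] F [-5.3 -2.9 -1.9] M [-0.45  0.85 -0.09] w 0.225 q6 0.59
heading 19.88 shift(tool) [0. 0. 0.] turn [-0.27  0.44 -0.12]
```

{"api": "carry_out", "payload": {"series": [[[1.8, 0, -0.4, 0, 0.2, 0, 1], [1.8, 0, -0.4, 0, 0.2, 0, 1], [1.8, 0, -0.2, 0, 0.1, 0, 1], [1.8, 0, -0.2, 0, 0.1, 0, 1], [1.5, 0, -0.1, 0, 0.1, 0, 1]]]}}

```text
clock: 12.1
tcp_pos: [549.6, -252.1, 14.4]
orientation: [-0.0, 0.985, 0.171, 0.003]
contact_force: [-2.2, -3.0, -2.5]
gripper_width: 0.228
```

```bash
python3 -c "
from h import *
st()"
```

```text
along 431.0 lat -424.1
Fax -3.0 Flat -2.1 z 14.4 clock 12.1
t 12.1 tcp [ 549.6 -252.1   14.4] F [-2.2 -3.  -2.5] M [-0.58  0.45 -0.13] w 0.228 q6 0.6
heading 19.73 shift(tool) [0. 0. 0.] turn [-0.   -0.29 -0.27]
```

{"api": "carry_out", "payload": {"series": [[[1.5, -0.6, 0, 0, -0.1, 0, 1], [1.5, -0.6, 0, 0, -0.1, 0, 1], [1.2, -0.3, 0, 0, 0, 0, 1]]]}}

```text
clock: 12.4
tcp_pos: [554.5, -248.6, 14.5]
orientation: [-0.0, 0.985, 0.171, 0.002]
contact_force: [-0.3, -0.7, -2.3]
gripper_width: 0.223
```

```bash
python3 -c "
from h import *
st()"
```

```text
along 436.8 lat -422.5
Fax -0.5 Flat -0.6 z 14.5 clock 12.4
t 12.4 tcp [ 554.5 -248.6   14.5] F [-0.3 -0.7 -2.3] M [-0.02 -0.02  0.01] w 0.223 q6 0.61
heading 19.72 shift(tool) [0. 0. 0.] turn [ 0.03 -0.22 -0.28]
```

The force has dropped to zero at the expected depth, so the gate has snapped shut. Next is the tug back.

{"api": "carry_out", "payload": {"series": [[[-3, 0, 0, 0, 0, -0.2, 1], [-3, -0.4, 0, 0, 0, 0, 1], [-3, -0.4, 0, 0, 0, 0, 1], [-3, 0, 0, 0, 0, 0, 1], [-2, 0, 0, 0, 0, 0, 1], [0, 0, 0, 0, 0, 0, 1]]]}}

```text
clock: 13.0
tcp_pos: [540.0, -252.4, 14.5]
orientation: [-0.0, 0.985, 0.173, 0.002]
contact_force: [0.8, -0.1, -2.4]
gripper_width: 0.223
```

```bash
python3 -c "
from h import *
st()"
```

```text
along 421.9 lat -421.1
Fax 0.7 Flat -0.3 z 14.5 clock 13.0
t 13.0 tcp [ 540.  -252.4   14.5] F [ 0.8 -0.1 -2.4] M [-0.01  0.05  0.03] w 0.223 q6 0.58
heading 19.97 shift(tool) [0. 0. 0.] turn [ 0.02 -0.24 -0.03]
```

{"api": "carry_out", "payload": {"series": [[[-1.2, 0, 0, 0, 0, 0, 1], [-1.2, 0, 0, 0, 0, 0, 1], [-1, 0, 0, 0, 0, 0, 1]]]}}

```text
clock: 13.3
tcp_pos: [536.7, -253.7, 14.5]
orientation: [-0.0, 0.985, 0.173, 0.002]
contact_force: [0.4, -0.1, -1.6]
gripper_width: 0.223
```

{"api": "carry_out", "payload": {"series": [[[-1, 0, 0, 0, 0, 0, 1], [-1, 0, 0, 0, 0, 0, 1]]]}}

```text
clock: 13.5
tcp_pos: [535.5, -254.3, 14.7]
orientation: [0.0, 0.985, 0.173, 0.003]
contact_force: [7.0, 3.3, -3.7]
gripper_width: 0.224
```

```bash
python3 -c "
from h import *
st()"
```

```text
along 417.0 lat -421.4
Fax 7.7 Flat 0.7 z 14.7 clock 13.5
t 13.5 tcp [ 535.5 -254.3   14.7] F [ 7.   3.3 -3.7] M [ 0.45 -1.   -0.01] w 0.224 q6 0.58
heading 19.95 shift(tool) [0. 0. 0.] turn [ 0.08 -0.36 -0.05]
```

{"api": "carry_out", "payload": {"series": [[[-0.5, 0, 0, 0, 0, 0, 1]]]}}

```text
clock: 13.6
tcp_pos: [535.6, -254.2, 14.8]
orientation: [0.0, 0.985, 0.173, 0.004]
contact_force: [5.2, 3.0, -3.6]
gripper_width: 0.222
```

{"api": "carry_out", "payload": {"series": [[[-0.7, 0, 0, 0, 0, 0, 1]]]}}

```text
clock: 13.7
tcp_pos: [535.6, -254.1, 14.8]
orientation: [0.0, 0.985, 0.173, 0.005]
contact_force: [5.1, 2.3, -4.7]
gripper_width: 0.224
```

{"api": "carry_out", "payload": {"series": [[[-0.7, 0, 0, 0, 0, 0, 1]]]}}

```text
clock: 13.8
tcp_pos: [535.6, -254.1, 14.8]
orientation: [0.001, 0.985, 0.173, 0.005]
contact_force: [6.1, 2.6, -5.0]
gripper_width: 0.225
```

{"api": "carry_out", "payload": {"series": [[[-0.9, 0, 0, 0, 0, 0, 1], [-0.9, 0, 0, 0, 0, 0, 1]]]}}

```text
clock: 14.0
tcp_pos: [535.5, -254.1, 14.8]
orientation: [0.001, 0.985, 0.173, 0.007]
contact_force: [7.5, 2.2, -5.1]
gripper_width: 0.223
```

{"api": "carry_out", "payload": {"series": [[[-0.9, 0, 0, 0, 0, 0, 1], [-0.9, 0, 0, 0, 0, 0, 1]]]}}

```text
clock: 14.2
tcp_pos: [535.5, -254.0, 14.7]
orientation: [0.001, 0.985, 0.173, 0.009]
contact_force: [6.4, 1.0, -4.9]
gripper_width: 0.222
```

```bash
python3 -c "
from h import *
st()"
```

```text
along 417.1 lat -421.1
Fax 6.4 Flat -1.2 z 14.7 clock 14.2
t 14.2 tcp [ 535.5 -254.    14.7] F [ 6.4  1.  -4.9] M [ 0.25 -0.85 -0.06] w 0.222 q6 0.57
heading 19.96 shift(tool) [0. 0. 0.] turn [ 0.34 -1.03 -0.04]
```

{"api": "carry_out", "payload": {"series": [[[-1.3, 0, 0, 0.2, -0.5, 0, 1], [-1.3, 0, 0, 0.1, -0.4, 0, 1]]]}}

```text
clock: 14.4
tcp_pos: [535.4, -254.2, 15.1]
orientation: [0.001, 0.985, 0.173, 0.004]
contact_force: [8.8, 2.5, -3.6]
gripper_width: 0.22
```

{"api": "carry_out", "payload": {"series": [[[-1.3, 0, 0, 0, -0.1, 0, 1]]]}}

```text
clock: 14.5
tcp_pos: [535.4, -254.3, 15.3]
orientation: [0.001, 0.985, 0.173, 0.004]
contact_force: [7.9, 3.9, -3.8]
gripper_width: 0.223
```

```bash
python3 -c "
from h import *
st()"
```

```text
along 416.9 lat -421.3
Fax 8.8 Flat 1.0 z 15.3 clock 14.5
t 14.5 tcp [ 535.4 -254.3   15.3] F [ 7.9  3.9 -3.8] M [ 0.5  -1.1   0.05] w 0.223 q6 0.58
heading 19.95 shift(tool) [0. 0. 0.] turn [ 0.23 -0.46 -0.05]
```

{"api": "carry_out", "payload": {"series": [[[3, 0, 0, 0.2, -0.3, 0, 1], [3, 0, 1, 0, -0.2, 0, 1], [0, 0, 2, 0, 0, 0, 1], [0, 0, 2, 0, 0, 0, 1], [0, 0, 1.5, 0, 0, 0, 1], [0, 0, 1, 0, 0, 0, 1], [0, 0, 0, 0, 0, 0, 1]]]}}

```text
clock: 15.2
tcp_pos: [540.7, -252.0, 6.7]
orientation: [-0.0, 0.985, 0.173, -0.001]
contact_force: [-0.4, 0.7, -1.8]
gripper_width: 0.224
```

```bash
python3 -c "
from h import *
st()"
```

```text
along 422.7 lat -421.1
Fax -0.1 Flat 0.8 z 6.7 clock 15.2
t 15.2 tcp [ 540.7 -252.     6.7] F [-0.4  0.7 -1.8] M [-0.01  0.02  0.01] w 0.224 q6 0.59
heading 19.97 shift(tool) [0. 0. 0.] turn [-0.03  0.15 -0.03]
```

{"api": "carry_out", "payload": {"series": [[[0, 0, 0.8, 0, 0.1, 0, 1], [0, 0, 0.6, 0, 0, 0, 1], [0, 0, 0, 0, 0, 0, 1]]]}}

```text
clock: 15.5
tcp_pos: [540.9, -252.3, 6.3]
orientation: [0.0, 0.985, 0.173, -0.0]
contact_force: [-0.3, -0.1, -1.0]
gripper_width: 0.222
```

```bash
python3 - <<'E'
from h import *
st()
im,D=get_image('side'); save('c4',cv2.resize(im[185:245,295:405],None,fx=7,fy=7,interpolation=2))
E
```

```text
along 422.7 lat -421.3
Fax -0.3 Flat -0.0 z 6.3 clock 15.5
t 15.5 tcp [ 540.9 -252.3    6.3] F [-0.3 -0.1 -1. ] M [ 0.06 -0.02 -0.04] w 0.222 q6 0.59
heading 19.96 shift(tool) [0. 0. 0.] turn [ 0.01  0.01 -0.04]
```

View pics/c4.png

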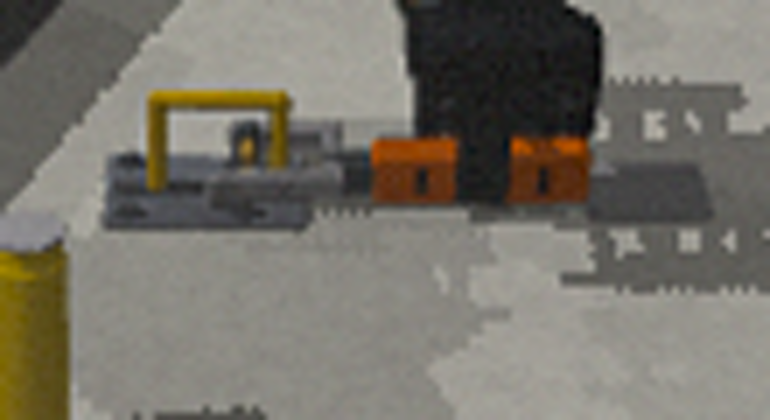

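The near bar (278,130) is inside the hook, with the brass gate end (245,145) shut beyond it and the nose arm passing in front. I'll lower the last bit, open and retreat straight up.

{"api": "carry_out", "payload": {"series": [[[0, 0, 0.6, 0, 0, 0, 1], [0, 0, 0, 0, 0, 0, 1], [0, 0, 0, 0, 0, 0, 0.3], [0, 0, 0, 0, 0, 0, 0.3], [0, 0, 0, 0, 0, 0, 0.2], [0, 0, 0, 0, 0, 0, 0.2], [0, 0, 0, 0, 0, 0, 0.2], [0, 0, 0, 0, 0, 0, 0.2]]]}}

```text
clock: 16.35
tcp_pos: [541.4, -252.8, 5.8]
orientation: [0.001, 0.985, 0.173, 0.0]
contact_force: [-0.5, -0.0, 0.6]
gripper_width: 0.399
```

```bash
python3 -c "
from h import *
st()"
```

```text
along 423.0 lat -422.0
Fax -0.4 Flat 0.1 z 5.8 clock 16.35
t 16.35 tcp [ 541.4 -252.8    5.8] F [-0.5 -0.   0.6] M [ 0.05 -0.04 -0.  ] w 0.399 q6 0.59
heading 19.96 shift(tool) [0. 0. 0.] turn [ 0.1  -0.04 -0.04]
```

Open (35 mm against the 20 mm handle) and clear. I'll lift straight up, then move back out of view.

{"api": "carry_out", "payload": {"series": [[[0, 0, -5, 0, 0, 0, 0.2], [0, 0, -15, 0, 0, 0, 0.2], [0, 0, -30, 0, 0, 0, 0.2], [0, 0, -40, 0, 0, 0, 0.2], [0, 0, -40, 0, 0, 0, 0.2], [-30, 30, -30, 0, 0, 0, 0.2], [-35, 35, 0, 0, 0, 0, 0.2], [-35, 35, 0, 0, 0, 0, 0.2], [-35, 35, 0, 0, 0, 0, 0.2], [-35, 35, 0, 0, 0, 0, 0.2], [-35, 35, 0, 0, 0, 0, 0.2], [0, 0, 0, 0, 0, 0, 0.2], [0, 0, 0, 0, 0, 0, 0.2]]]}}

```text
clock: 17.65
tcp_pos: [416.7, -518.6, 187.5]
orientation: [0.008, 0.985, 0.175, 0.004]
contact_force: [-0.7, 0.8, 0.2]
gripper_width: 0.402
```

```bash
python3 - <<'E'
from h import *
st()
o=[]
for c in('top','side'):
    im,D=get_image(c); o.append((im,D))
W=cloud('side',o[1][1].astype(float)); im=o[1][0]; hsv=cv2.cvtColor(im,cv2.COLOR_RGB2HSV); m=(cv2.inRange(hsv,(5,150,90),(18,255,255))>0); m[:,:330]=0; m[:205]=0; m[235:]=0; m[:,400:]=0
print('handle z',np.percentile(W[m][:,2],[5,50,95]).round(1))
for n,c,b in(('top',o[0],(100,90,600,350)),('side',o[1],(180,140,480,470))):
    d=np.abs(c[0].astype(int)-np.load(f'/tmp/{n}0.npz')['im'].astype(int)).max(-1)>50
    k,_,s,_=cv2.connectedComponentsWithStats(cv2.morphologyEx(d.astype(np.uint8),cv2.MORPH_OPEN,np.ones((3,3)))); print(n,[r.tolist() for r in s[1:] if r[4]>15])
pair('c5',overlay('top',o[0][0],(370,180,450,280),5,[]),overlay('side',im,(300,185,400,240),6,[]))
E
```

```text
along 215.3 lat -629.4
Fax -0.4 Flat 1.0 z 187.5 clock 17.65
t 17.65 tcp [ 416.7 -518.6  187.5] F [-0.7  0.8  0.2] M [ 0.05 -0.09  0.06] w 0.402 q6 0.15
heading 20.15 shift(tool) [0. 0. 0.] turn [ 0.92 -0.25  0.15]
handle z [ 6.2 21.1 25.5]
top [[347, 222, 97, 122, 2380], [550, 231, 60, 35, 527], [344, 244, 8, 10, 45], [355, 247, 6, 5, 27], [479, 250, 157, 176, 3568], [328, 255, 19, 40, 298], [544, 271, 5, 5, 17], [558, 271, 10, 8, 44], [479, 272, 62, 50, 671], [440, 315, 4, 13, 41], [473, 318, 4, 6, 22], [460, 328, 17, 6, 56], [390, 333, 42, 10, 329], [429, 332, 26, 12, 203], [234, 339, 57, 79, 1391], [311, 351, 115, 82, 3929], [299, 379, 8, 5, 31], [411, 399, 4, 5, 16], [601, 398, 39, 22, 681], [363, 402, 5, 4, 18], [415, 406, 15, 22, 107], [320, 409, 6, 7, 23], [561, 415, 5, 7, 30], [325, 417, 17, 25, 173], [469, 416, 88, 64, 1222], [566, 422, 10, 9, 54], [461, 425, 22, 12, 107], [562, 429, 78, 51, 1639], [430, 434, 19, 14, 106], [383, 470, 17, 10, 116]]
side [[427, 0, 20, 36, 521], [518, 0, 121, 128, 4031], [467, 15, 8, 4, 26], [464, 20, 25, 8, 144], [415, 26, 9, 30, 204], [422, 26, 36, 44, 524], [491, 26, 24, 20, 299], [452, 60, 18, 33, 461], [414, 71, 37, 60, 1306], [452, 105, 21, 16, 277], [463, 124, 7, 4, 24], [457, 132, 10, 35, 229], [507, 137, 9, 22, 138], [465, 164, 43, 11, 273], [516, 171, 7, 4, 27], [524, 170, 26, 10, 154], [446, 174, 15, 34, 254], [570, 179, 11, 9, 80], [462, 185, 50, 11, 327], [328, 202, 5, 5, 23], [337, 203, 5, 6, 24], [343, 204, 53, 13, 474], [445, 214, 7, 20, 90], [503, 230, 6, 6, 32], [351, 232, 7, 8, 39], [452, 236, 103, 38, 1953], [339, 238, 56, 26, 529], [485, 258, 57, 31, 759], [538, 295, 6, 7, 36], [497, 300, 23, 12, 172], [503, 313, 6, 6, 30]]
```

View pics/c5.png

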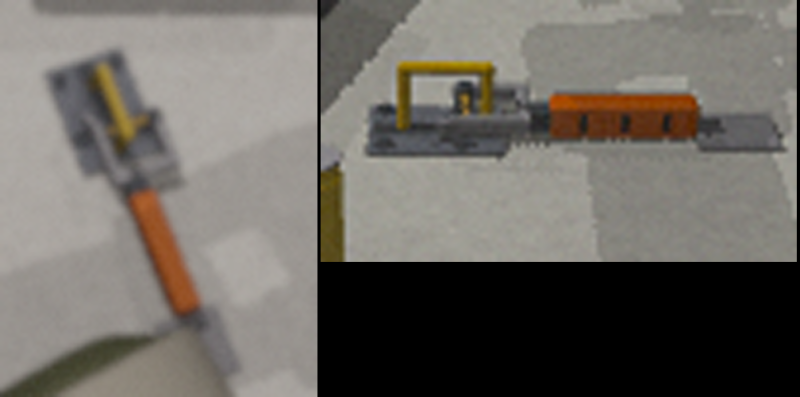

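The picture shows the scraper flat, the bar inside the hook, and the brass gate straight across between the arms at top (110–150,122). The differences near the display are shadow edges. I'm handing it in.

```bash
python3 -c "
from plant import *
print(sign_off())"
```

```text
the job is handed in; nothing more can be done
None
```

The orange scraper is clipped onto the near bar of the eye and lying flat on the bench. I handed the job in at about 17.8 s of the 61 s allowed; sign-off reports no verdict.

- **Pressing on:** I located the bar by camera and by light touches on the gate and nose arm. The gate opened at about 5–6 N, and the force then fell to zero at the expected depth.
- **Tug:** Pulling back, the shut gate met the bar about where expected. The reading was 6–9 N over about 1 s, ending at 8.8 N. The highest hook and eye reading was about 9 N; I only read forces at the end of each move, so brief peaks between readings would not show.
- **Last pictures:** They show the bar inside the hook, the gate straight across behind it, the handle's top about 25 mm above the bench (24 mm when flat) and the gripper clear.
- **Disagreements:** The eye's heading came out between 18° and 22° depending on the method, so I used 20°. The hook drifted about 2.5 mm sideways just before the snap, beyond the advised ±2 mm; I corrected it and it did not jam.
- **Other things on the bench:** The before/after picture comparison was muddied by the arm and its shadows. I saw no sign that anything else had moved. Some differences appeared near the display, which I took for shadow edges and did not check further.

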